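Shut off the air and spring-check the draw gauge

TASK

Take the air off before a spring check: turn the knob with the red collar anticlockwise all the way to its stop, and leave the blue-collared knob alone. Only then pull the orange handle of the sprung gauge out until its yellow pointer is level with the red marker, not past it, hold it there for a second, and ease it gently back home without letting it snap. Let go of everything, and leave the marker and the other things on the bench where they are.

Things in the scene. Friction and masses are not known exactly. Their poses are not given: they have to be found in the camera images.
- red_unit: fixed white air unit with the RED collar: box 100 x 100 mm, 50 mm high, origin at the centre of its underside, on the bench. On its top a red collar (72 mm across, 6 mm thick) with white scale ticks, in it a black wing knob. A dark pressure dial 50 mm across and 42 mm high stands behind it, centred 90 mm along its own +x. Its own -x faces roughly the robot.
- red_knob (a joint): angle of the black wing knob in the red collar, rad, about the vertical through the unit's origin. 0 is the stop, fully anticlockwise seen from above; the value grows clockwise to 4.71. The knob starts 1.2 to 2.4 rad from the stop and stays where it is left (friction about 0.08 N m, no spring), so it needs one or two grasps of at most 1.5 rad.
- red_knob_grip (a point): grip point on the red-collared knob's axis, 87 mm above the bench. The knob is a bar 46 mm long, 14 mm thick, its top 94 mm and its foot (a round skirt of 48 mm across) 64 mm above the bench. This frame turns with the knob: its x lies along the bar and the white pointer line on top lies to its -x. At the stop the pointer shows to the unit's own -x, where the first tick and a small steel stud are.
- blue_unit: a second fixed air unit, the same but with a BLUE collar; its knob is to be left as it is. Origin at the centre of its underside.
- blue_knob_pointer (a point): outer end of the white pointer line on the blue-collared knob, 20 mm from its axis, 94 mm above the bench
- gauge: fixed sprung draw gauge lying on the bench: aluminium foot 100 mm wide (y), from 100 mm before (-x) to 170 mm behind (+x) its origin, two rails along x whose tops are 20 mm high, and a white spring housing 70 mm wide and 52 mm high from x = 90 to 170 mm. The origin is on the bench under the handle's home place. The handle pulls out along the gauge's own -x, roughly towards the robot.
- gauge_slide (a joint): how far the slide is pulled out, m: 0 is home (it rests there against its stop), 0.085 the end. A spring pulls it home: 3 N at home plus 0.12 N per mm; let go when pulled out it snaps back.
- gauge_handle (a point): grip point in the middle of the orange handle, 50 mm above the bench: an upright plate 44 mm wide (along the gauge's y), 10 mm thick (along x), its top 68 mm and its foot 20 mm above the bench. Pinch it from above with the fingers closing along the gauge's x; there is 85 mm free behind it to the housing. It moves with the slide.
- gauge_pointer (a point): outer end of the yellow pointer, fixed to the slide straight beside the handle (same x as the handle's middle), 35 mm to its +y, 25 mm above the bench
- gauge_mark (a point): inner top edge, on the centre line, of the red marker: a tab 5 mm thick (x), 13 mm wide, its top 26 mm above the bench, on the outer side of the gauge's +y rail. Its x along the gauge is the mark: the pointer is level with it when the two have the same x in the gauge's frame. Same orientation as the gauge.
- gauge_marker (a joint): where the marker is set, m, 0.030 to 0.060: the reading of gauge_slide at which the pointer is level with it. It can be pushed by a knock (8 N); it must be left as set.
- collet: loose steel collet, 32 mm across, 24 mm high, standing before the red unit; leave it. Origin at its underside.
- foot_pad: loose white machine foot, 38 mm across, 22 mm high, standing before the blue unit; leave it. Origin at its underside.
- puck: loose brass disc, 34 mm across, 12 mm high, lying on top of the gauge's white housing (52 mm high); leave it. Origin at its underside.
- wrench: loose steel wrench lying at the right edge; leave it
- oil_bottle: loose yellow bottle, 52 mm across, 130 mm high, at the left edge; leave it. Origin at its underside.
- filter_can: loose perforated steel can, 84 mm across, 100 mm high, at the left edge; leave it. Origin at its underside.
Mind the look-alikes: they are no part of the job. Leave any green, pink or purple look-alike of the red_unit alone.

How it is judged:
By the outcome, as a careful person would: the job done as asked, in the order asked, and still so for the second after the job is handed in, with the robot touching nothing.
It also fails if it takes over 72 s, if anything falls off the work surface, if the arm or the gripper's body presses on something with over 40 N, if the wrist force passes 120 N, or if a joint passes its speed limit or range.

ROBOT

A 6-joint arm with a two-finger parallel gripper is mounted at the origin on the work surface. World frame = base frame: x ahead of the robot, y to its left, z up, the work surface at z = 0. Lengths are in m, angles in rad, forces in N, time in s.
With the tool pointing down it reaches from about 0.15 to 0.775 m from the base axis. Payload 6.1 kg.
Tool frame: the origin (TCP) lies midway between the tips of the shut fingers; the grasp point (between the pads) lies 19 mm behind it; z points along the fingers, y is the line along which they close (so a half turn about z gives the same grasp; the last joint's range is limited). The gripper opens to 85 mm and grips with 20 to 120 N. Pads are 22 mm wide; open, the fingers measure 114 mm over their backs; the gripper's body (76 mm by 85 mm) begins 54 mm behind the grasp point. The pads swing forward as they close: fully open they stand 13 mm farther back than shut.
Start: joints at [1.139, 0.126, -0.04, 1.405, 0, 1.571], TCP at [0.22, 0.477, 0.231] pointing down, gripper open.
Joint ranges: [-2.72, 2.72], [-0.95, 1.95], [-1.27, 1.35], [-1.78, 2.02], [-1.46, 1.47], [-3.14, 3.14]. Speed limits (rad/s): [2.39, 2.39, 3.01, 3.14, 3.14, 3.14].

INTERFACE

Orientations are given as a 3x3 rotation matrix whose columns are the frame's x, y, z axes.
In Python, from bench import r gives the robot as it stands.
- The arm moves only by the tool apply_moves, never from a script. Its argument "steps" is a list of rows, each a list of 6 numbers: the shift along the tool's x, y, z in mm, then the turn, a rotation vector about the tool's x, y, z in rad. A call has 1 to 20 rows; each row is the pose to reach, as a shift and turn from the pose commanded when the call began, along the tool's axes at that moment; what a row does not reach only later rows make up. A row lasts 1/12 s, in which the tool goes at most 41.7 mm and 7.16 degrees, less where a joint would pass 70% of its speed; a pose out of reach is approached as far as the arm can. A call with a gripper value outside its range is refused whole. "claw" is the opening, from 0 (shut) to 1 (fully open), set as the call begins (left out, the last holds). The fingers move at their own pace and stop on an object; the grip force is fixed at half the most. Time passes only in rows, so rows that repeat a pose let the fingers close. It gives the time, the measured TCP pose, the force, the opening and the grip force at its end, in the units of the state.
- r.observe(): the state, without advancing time (a new reading comes with each control period).
- r.grab_frame(name): name is "scene" or "top" or "wrist"; returns a dict with "pixels" (400x640x3 uint8, red, green, blue), "vfov" (degrees; the focal length in pixels is half the picture's height over the tangent of half this angle, whatever the lens; pixels are square), "cx", "cy" (the principal point, pixels), "R" (3x3) and "t" (3): a world point X has camera coordinates R X + t; the wrist camera has in their place "T_tool_cam" (4x4, takes a point from camera to tool coordinates, whose origin is the TCP and whose axes are the flange's). Camera axes: x right, y down, z forward; pixel columns grow to the right and rows downward; lengths in m; the calibration is good to about 2 mm. A picture is of the moment at which its call begins: read the wrist's pose just before it. There is no depth.
- r.close_job(): hands the job in; it is judged then, once.
Trained networks look in the newest picture that a camera, given by its name, has taken for a name from the list of things; names that differ only in an ending like _2 or _b are one class to them, and where a whole thing is asked for, a point or a joint stands for the part that bears it (a point fixed in the world has none). Each returns a list of dicts, best first, with "confidence" (0 to 1); they miss things now and then, are a little off and sometimes report something else, mostly with a low value. They report only what shows in the picture. A call takes as long as a camera call. They do not tell look-alikes from the thing itself.
- r.look_for(camera, target): "position" ([column, row] in pixels, amid what is visible of it).
The state is a dict: "time": time; "joint_positions": joint angles; "qd": joint speeds; "joint_efforts": joint torques, N m; "tcp_pos": TCP position; "tool_rot": TCP orientation; "contact_force": force on the tool from outside, world axes, zero at the start; "wrist_torque": the same for the moment, N m; "grip_width": finger opening in m; "gripper_force": force on a finger pad.
Only numpy, scipy, OpenCV 4.12 (cv2) and the standard library are available. Lean on these libraries where they do the work, as an engineer would, in place of code of your own. Each camera call takes 0.05 s, during which the arm holds its last target. There are 200 camera calls.

## Working session

There is one attempt and no reset: what is moved stays moved. The work goes in short steps, Python scripts to look and compute and a tool call to move; the robot and the scene stay as the last step left them, time stands still between calls to the robot, and variables do not carry over. Pictures are saved under pics/ and viewed, at most 13 in all, crops included, and the job is handed in when it is done.

Besides the shell and the picture viewer there is one more tool, called after "Emit:" in YAML: its name, and indented under it one key for each argument. apply_moves: Moves the arm, as the interface text tells. Its arguments: {"type":"object","properties":{"steps":{"type":"array"},"claw":{"type":"number"}},"required":["steps"]}

```bash
ls && mkdir -p pics && cat > h.py <<'E'
import numpy as np, cv2
from bench import r
def ray(f,px,s=None):
    fl=200/np.tan(np.radians(f["vfov"])/2)
    d=np.array([(px[0]-f["cx"])/fl,(px[1]-f["cy"])/fl,1.])
    if "T_tool_cam" in f:
        T=np.array(f["T_tool_cam"]);R=np.array(s["tool_rot"]);p=np.array(s["tcp_pos"])
        return p+R@T[:3,3], R@T[:3,:3]@d
    R=np.array(f["R"]);t=np.array(f["t"]); return -R.T@t, R.T@d
def at(f,px,z,s=None):
    o,d=ray(f,px,s); return o+d*(z-o[2])/d[2]
def proj(f,X,s=None):
    fl=200/np.tan(np.radians(f["vfov"])/2)
    if "T_tool_cam" in f:
        T=np.array(f["T_tool_cam"]);R=np.array(s["tool_rot"]);p=np.array(s["tcp_pos"])
        c=T[:3,:3].T@(R.T@(np.array(X)-p)-T[:3,3])
    else: c=np.array(f["R"])@X+np.array(f["t"])
    return c[:2]/c[2]*fl+[f["cx"],f["cy"]]
def save(f,n): cv2.imwrite(n,cv2.cvtColor(np.asarray(f["pixels"]),cv2.COLOR_RGB2BGR))
E
python3 - <<'E'
from h import *
np.set_printoptions(precision=3,suppress=True)
for c in ["top","scene"]:
    f=r.grab_frame(c); save(f,f"pics/{c}.png")
    print(c,f["vfov"],f["cx"],f["cy"],-np.array(f["R"]).T@f["t"])
    for n,z in [("red_unit",.06),("red_knob_grip",.094),("blue_unit",.06),("blue_knob_pointer",.094),("gauge",.02),("gauge_handle",.068),("gauge_pointer",.025),("gauge_mark",.026),("collet",.024),("foot_pad",.022),("puck",.064)]:
        for d in r.look_for(c,n)[:4]: print(n,np.round(d["position"]),round(d["confidence"],2),at(f,d["position"],z))
E
```

```text
pics
top 47.323049721109676 315.13318414362993 197.11618522656815 [0.265 0.031 1.345]
red_unit [233. 194.] 0.85 [0.56  0.249 0.06 ]
red_unit [257. 113.] 0.72 [0.801 0.172 0.06 ]
red_unit [243. 275.] 0.7 [0.326 0.229 0.06 ]
red_unit [396. 280.] 0.57 [ 0.285 -0.193  0.06 ]
red_knob_grip [229. 191.] 0.78 [0.561 0.255 0.094]
red_knob_grip [249. 116.] 0.77 [0.782 0.19  0.094]
red_knob_grip [241. 274.] 0.68 [0.327 0.23  0.094]
red_knob_grip [396. 278.] 0.64 [ 0.291 -0.189  0.094]
blue_unit [411. 178.] 0.74 [ 0.572 -0.266  0.06 ]
blue_unit [158. 209.] 0.74 [0.529 0.467 0.06 ]
blue_knob_pointer [410. 180.] 0.68 [ 0.557 -0.255  0.094]
gauge [328. 193.] 0.95 [ 0.552 -0.026  0.02 ]
gauge_handle [329. 204.] 0.69 [ 0.51  -0.023  0.068]
gauge_pointer [329. 205.] 0.6 [ 0.515 -0.024  0.025]
gauge_mark [409. 180.] 0.45 [ 0.573 -0.269  0.026]
gauge_mark [409. 218.] 0.27 [ 0.461 -0.256  0.026]
collet [214. 224.] 0.42 [0.481 0.313 0.024]
collet [471. 200.] 0.32 [ 0.501 -0.445  0.024]
scene 56.8013066311874 318.6307454236787 205.23971504372014 [ 1.037 -0.089  0.939]
red_unit [224. 168.] 0.96 [ 0.322 -0.1
[... 229 characters left out ...]
 [0.584 0.251 0.094]
red_knob_grip [364. 138.] 0.58 [0.351 0.233 0.094]
red_knob_grip [318. 252.] 0.51 [0.67  0.003 0.094]
blue_unit [207. 261.] 0.89 [ 0.604 -0.273  0.06 ]
blue_unit [396. 212.] 0.16 [0.597 0.245 0.06 ]
blue_knob_pointer [209. 248.] 0.51 [ 0.589 -0.257  0.094]
gauge [303. 234.] 0.94 [ 0.576 -0.014  0.02 ]
gauge_handle [297. 219.] 0.73 [ 0.552 -0.022  0.068]
gauge_pointer [296. 215.] 0.52 [ 0.513 -0.018  0.025]
gauge_mark [404. 182.] 0.33 [0.49  0.321 0.026]
collet [405. 184.] 0.63 [0.496 0.321 0.024]
foot_pad [214. 224.] 0.48 [ 0.477 -0.248  0.022]
puck [395. 200.] 0.72 [0.565 0.255 0.064]
puck [317. 248.] 0.55 [0.645 0.007 0.064]
puck [143. 260.] 0.18 [ 0.56  -0.429  0.064]
```

View pics/top.png

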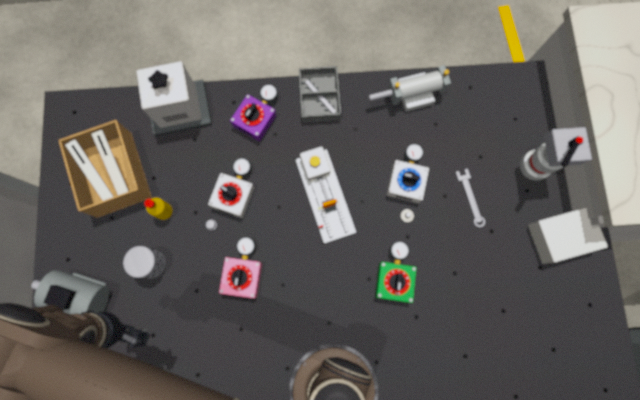

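View pics/scene.png

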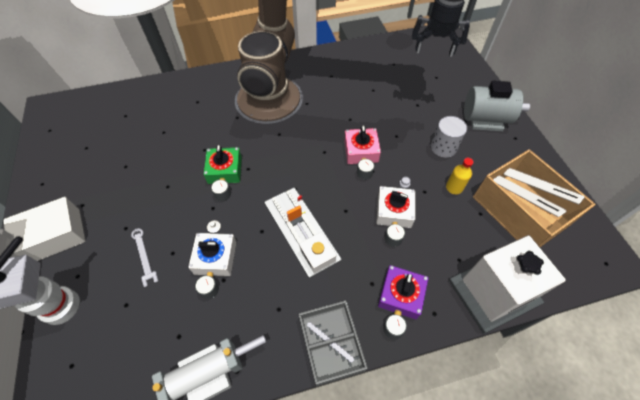

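The top picture has five knob units. Red-collared ones are white at (231,193), purple at (253,115), pink at (240,275) and green at (397,281). The blue one is white at (409,180). I choose the white one at (231,193), with the collet at (211,225) in front of it. The gauge is at (325,195), its orange handle at (329,204) and the red marker at about (320,228). Next I work out a move to above the red unit.

```bash
python3 - <<'E'
from h import *
np.set_printoptions(precision=3,suppress=True)
s=r.observe();R=np.array(s["tool_rot"]);p=np.array(s["tcp_pos"]);print(R,p,s["time"])
f=r.grab_frame("wrist");print(f["vfov"],np.array(f["T_tool_cam"]))
t=r.grab_frame("top");sc=r.grab_frame("scene")
# triangulate by hand-picked collar centres
def tri(a,b):
    (o1,d1),(o2,d2)=ray(t,a),ray(sc,b)
    x=np.linalg.lstsq(np.c_[d1,-d2],o2-o1,rcond=None)[0];return (o1+x[0]*d1+o2+x[1]*d2)/2
print(tri((229,191),(398,201)),tri((329,204),(297,216)))
for X in [(.56,.25,.24),]: print(R.T@(np.array(X)-p)*1000)
# crop
im=cv2.resize(t["pixels"][150:250,170:450],None,fx=2.8,fy=2.8,interpolation=cv2.INTER_CUBIC);cv2.imwrite("pics/crop.png",im[:,:,::-1])
E
```

```text
[[-0.908  0.418  0.   ]
 [ 0.418  0.908  0.   ]
 [ 0.     0.    -1.   ]] [0.22  0.477 0.231] 1.2
71.53717672009535 [[ 0.    -0.944 -0.329  0.084]
 [ 1.     0.    -0.     0.001]
 [ 0.    -0.329  0.944 -0.144]
 [ 0.     0.     0.     1.   ]]
[0.568 0.261 0.063] [ 0.518 -0.021  0.027]
[-403.984  -63.597   -8.694]
```

View pics/crop.png

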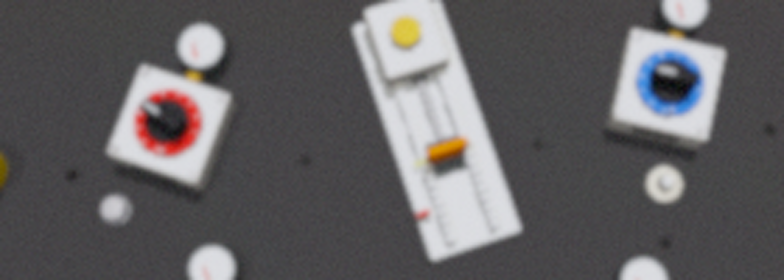

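The crop shows the white red-collared unit at top pixel (230,194). Its pointer faces up-left and the dial is up-right, so the knob is about 1.9 rad from the stop. The choice holds, so I move above it.

Emit:
apply_moves:
  steps:
    - [-40,-6,0,0,0,0]
    - [-80,-13,0,0,0,0]
    - [-120,-19,0,0,0,0]
    - [-160,-25,0,0,0,0]
    - [-200,-32,0,0,0,0]
    - [-240,-38,0,0,0,0]
    - [-280,-44,0,0,0,0]
    - [-320,-50,0,0,0,0]
    - [-360,-57,0,0,0,0]
    - [-390,-62,0,0,0,0]
    - [-404,-64,0,0,0,0]
    - [-404,-64,0,0,0,0]
    - [-404,-64,0,0,0,0]

```text
time: 2.43
tcp_pos: [0.5598, 0.2494, 0.2309]
tool_rot: [[-0.908, 0.42, -0.001], [0.42, 0.908, 0.0], [0.001, -0.0, -1.0]]
contact_force: [-0.5, 0.5, 0.4]
grip_width: 0.0852
gripper_force: 0.0
```

```bash
python3 - <<'E'
from h import *
np.set_printoptions(precision=3,suppress=True)
s=r.observe();print(s["tool_rot"],s["tcp_pos"],s["time"],s["joint_positions"])
f=r.grab_frame("wrist");save(f,"pics/w1.png")
for n,z in [("red_unit",.053),("red_knob_grip",.094),("gauge_handle",.05),("gauge_pointer",.025),("gauge_mark",.026),("collet",.024)]:
    for d in r.look_for("wrist",n)[:3]: print(n,np.round(d["position"]),round(d["confidence"],2),at(f,d["position"],z,s))
E
```

```text
[[-0.908  0.42  -0.001]
 [ 0.42   0.908  0.   ]
 [ 0.001 -0.    -1.   ]] [0.56  0.249 0.231] 2.4333 [0.419 0.297 0.173 1.447 0.001 0.852]
red_unit [356. 322.] 0.95 [0.776 0.203 0.053]
red_unit [237.  28.] 0.87 [0.382 0.237 0.053]
red_unit [332. 180.] 0.65 [0.567 0.258 0.053]
red_knob_grip [336. 180.] 0.89 [0.559 0.266 0.094]
red_knob_grip [355. 340.] 0.6 [0.765 0.201 0.094]
gauge_handle [132. 233.] 0.89 [ 0.524 -0.005  0.05 ]
gauge_handle [511.  69.] 0.35 [0.537 0.482 0.05 ]
gauge_pointer [128. 230.] 0.86 [ 0.522 -0.031  0.025]
collet [351.  88.] 0.89 [0.482 0.322 0.024]
```

View pics/w1.png

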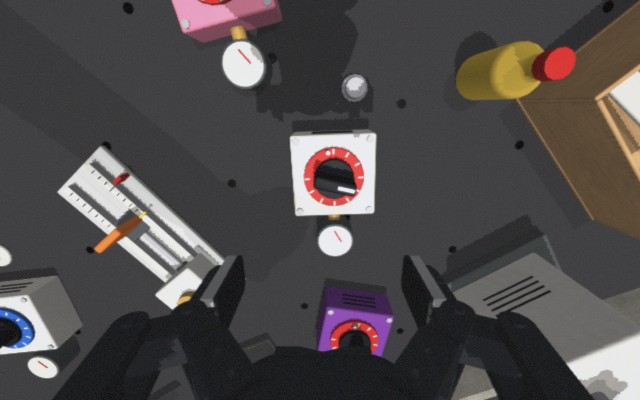

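The wrist view shows the white red-collar unit with its knob at (336,178), white pointer end at (350,190), stop stud at (330,154) and collet at (353,87). The gauge is at left, with the handle at (120,232), yellow pointer at (143,214) and red marker at (121,179). I measure all of these.

```bash
python3 - <<'E'
from h import *
np.set_printoptions(precision=4,suppress=True)
s=r.observe();f=r.grab_frame("wrist");im=np.asarray(f["pixels"]);save(f,"pics/w2.png")
hsv=cv2.cvtColor(im,cv2.COLOR_RGB2HSV)
def mask(sub,cond):
    y0,y1,x0,x1=sub;m=np.zeros(im.shape[:2],bool);m[y0:y1,x0:x1]=cond[y0:y1,x0:x1];v,u=np.nonzero(m);return np.c_[u,v].astype(np.float32)
H,S,V=[hsv[...,i].astype(int) for i in range(3)]
red=((H<8)|(H>172))&(S>150)&(V>110)
c=mask((140,215,295,378),red)
hull=cv2.convexHull(c)[:,0]; e=cv2.fitEllipse(hull);print("collar ellipse",e, at(f,e[0],.056,s))
w=mask((160,200,312,360),(S<60)&(V>150))
print(w.tolist())
wp=np.array([at(f,x,.094,s) for x in w]);
body=mask((120,230,280,390),(S<40)&(V>150));rect=cv2.boxPoints(cv2.minAreaRect(body));print(rect,[at(f,x,.05,s)[:2] for x in rect])
m=mask((160,200,100,140),red);print("mark",m.mean(0),m.min(0),m.max(0),at(f,m.mean(0),.026,s))
y=mask((200,230,130,160),(H>22)&(H<35)&(S>130)&(V>120));print("yel",y.mean(0),y.tolist(),at(f,y.mean(0),.025,s))
o=mask((200,260,85,150),(H>=5)&(H<20)&(S>150)&(V>110));q=cv2.boxPoints(cv2.minAreaRect(o));print("or",q)
big=cv2.resize(im[120:310,40:400],None,fx=2.2,fy=2.2,interpolation=cv2.INTER_CUBIC);cv2.imwrite("pics/w2c.png",big[:,:,::-1])
E
```

```text
collar ellipse ((332.7471008300781, 176.85267639160156), (56.88622283935547, 58.01423263549805), 77.49525451660156) [0.5634 0.2624 0.056 ]
[[358.0, 160.0], [359.0, 160.0], [359.0, 161.0], [359.0, 162.0], [359.0, 163.0], [356.0, 164.0], [357.0, 164.0], [358.0, 164.0], [355.0, 165.0], [356.0, 165.0], [357.0, 165.0], [354.0, 166.0], [355.0, 166.0], [359.0, 177.0], [357.0, 178.0], [358.0, 178.0], [359.0, 178.0], [338.0, 187.0], [337.0, 188.0], [338.0, 188.0], [339.0, 188.0], [340.0, 188.0], [341.0, 188.0], [342.0, 188.0], [343.0, 188.0], [337.0, 189.0], [338.0, 189.0], [339.0, 189.0], [340.0, 189.0], [341.0, 189.0], [342.0, 189.0], [343.0, 189.0], [344.0, 189.0], [345.0, 189.0], [346.0, 189.0], [347.0, 189.0], [337.0, 190.0], [338.0, 190.0], [339.0, 190.0], [340.0, 190.0], [341.0, 190.0], [342.0, 190.0], [343.0, 190.0], [344.0, 190.0], [345.0, 190.0], [346.0, 190.0], [347.0, 190.0], [348.0, 190.0], [349.0, 190.0], [350.0, 190.0], [351.0, 190.0], [352.0, 190.0], [355.0, 190.0], [356.0, 190.0], [312.0, 191.0], [339.0, 191.0], [340.0, 191.0], [341.0, 191.0], [342.0, 191.0], [343.0, 191.0], 
[... 1069 characters left out ...]
], [356.0, 199.0], [357.0, 199.0], [358.0, 199.0], [359.0, 199.0]]
[[288.7827 136.2651]
 [374.9189 133.4865]
 [377.9646 227.9044]
 [291.8284 230.683 ]] [array([0.4998, 0.2355]), array([0.5382, 0.3267]), array([0.651 , 0.2874]), array([0.6083, 0.1848])]
mark [116.8421 179.9737] [113. 176.] [120. 183.] [0.4576 0.003  0.026 ]
yel [142.0625 214.3125] [[145.0, 211.0], [144.0, 212.0], [145.0, 212.0], [143.0, 213.0], [144.0, 213.0], [145.0, 213.0], [142.0, 214.0], [143.0, 214.0], [140.0, 215.0], [141.0, 215.0], [142.0, 215.0], [139.0, 216.0], [140.0, 216.0], [141.0, 216.0], [139.0, 217.0], [140.0, 217.0]] [0.5109 0.0025 0.025 ]
or [[ 91.96 246.28]
 [135.8  213.4 ]
 [141.8  221.4 ]
 [ 97.96 254.28]]
```

View pics/w2c.png

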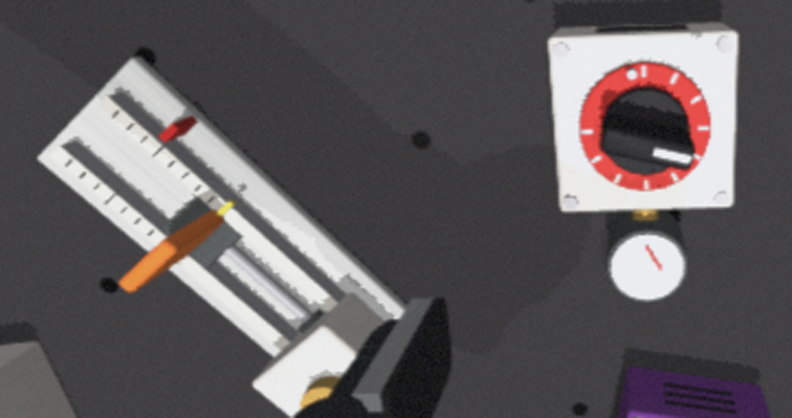

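The crop shows the knob bar and white pointer line from crop (655,153) to (690,160), so the knob is about 103° clockwise of the first tick at (644,70). The gauge handle, pointer and marker are clear.

```bash
python3 - <<'E'
from h import *
np.set_printoptions(precision=4,suppress=True)
s=r.observe();f=r.grab_frame("wrist");R=np.array(s["tool_rot"])
A=lambda px,z:at(f,px,z,s)
corn=[A((40+u/2.2,120+v/2.2),.05) for u,v in [(548,37),(738,30),(734,204),(561,210)]]
c=np.mean(corn,0);print("unit c",c,"widths",[np.linalg.norm(corn[i]-corn[i-1]) for i in range(4)])
ux=(corn[2]+corn[3]-corn[0]-corn[1]);uy=np.degrees(np.arctan2(ux[1],ux[0]));print("unit yaw",uy)
i,o=A((337.5,188.7),.094),A((353.5,192.2),.094);d=(o-i)/np.linalg.norm(o-i);py=np.degrees(np.arctan2(d[1],d[0]))
print("len",np.linalg.norm(o-i),"ptr yaw",py,"axis from ptr",o-.02*d,"angle cw from stop",(uy+180-py)%360)
tx=np.degrees(np.arctan2(R[1,0],R[0,0]));print("tool x yaw",tx)
# gauge
m=A((116.8,180),.026);p=A((145,211),.025);h=A(((135.8+91.96)/2+3,(213.4+246.28)/2+4),.062)
h1,h2=A((135.8,213.4),.068),A((91.96,246.28),.068)
print("mark",m,"ptr",p,"handle",h,h1,h2,np.linalg.norm(h1-h2),np.degrees(np.arctan2(*(h1-h2)[1::-1])))
# rail edges of gauge foot : right edge line in crop (138,57)->(405,310)
a,b=A((40+138/2.2,120+57/2.2),.012),A((40+405/2.2,120+310/2.2),.012);g=b-a;print("gauge yaw edge",np.degrees(np.arctan2(g[1],g[0])))
E
```

```text
unit c [0.5649 0.2625 0.05  ] widths [np.float64(0.09790458404469467), np.float64(0.09927709553434219), np.float64(0.09777072925299134), np.float64(0.0995052616015357)]
unit yaw -22.487445389461104
len 0.017535203465604658 ptr yaw 52.52647828621954 axis from ptr [0.5664 0.2624 0.094 ] angle cw from stop 104.98607632431936
tool x yaw 155.33392562215138
mark [0.4577 0.0027 0.026 ] ptr [0.5086 0.0089 0.025 ] handle [ 0.5165 -0.0125  0.062 ] [0.5035 0.0311 0.068 ] [ 0.5167 -0.0459  0.068 ] 0.07814110527240127 99.77913656508757
gauge yaw edge 14.107833265765734
```

Emit:
apply_moves:
  steps:
    - [1,3,10,0,0,0.12]
    - [1,6,20,0,0,0.24]
    - [1,9,30,0,0,0.36]
    - [1,12,40,0,0,0.48]
    - [1,14,50,0,0,0.6]
    - [1,14,60,0,0,0.72]
    - [1,14,70,0,0,0.84]
    - [1,14,80,0,0,0.96]
    - [1,14,90,0,0,1.08]
    - [1,14,100,0,0,1.2]
    - [1,14,105,0,0,1.32]
    - [1,14,105,0,0,1.44]
    - [1,14,105,0,0,1.56]
    - [1,14,105,0,0,1.68]
    - [1,14,105,0,0,1.79]
    - [1,14,105,0,0,1.79]
    - [1,14,120,0,0,1.79]
    - [1,14,140,0,0,1.79]
    - [1,14,155,0,0,1.79]
    - [1,14,160,0,0,1.79]
  claw: 0.6

```text
time: 4.55
tcp_pos: [0.5634, 0.2623, 0.0688]
tool_rot: [[0.603, 0.797, -0.003], [0.797, -0.603, -0.001], [-0.003, -0.002, -1.0]]
contact_force: [-0.1, 0.4, -0.1]
grip_width: 0.0512
gripper_force: 0.0
```

Emit:
apply_moves:
  steps:
    - [0,0,1,0,0,0]
    - [0,0,1,0,0,0]
    - [0,0,1,0,0,0]
    - [0,0,1,0,0,0]
    - [0,0,1,0,0,0]
    - [0,0,1,0,0,0]
    - [0,0,1,0,0,0]
    - [0,0,1,0,0,0]
  claw: 0

```text
time: 5.22
tcp_pos: [0.5652, 0.2632, 0.0716]
tool_rot: [[0.606, 0.796, 0.001], [0.796, -0.606, 0.001], [0.002, 0.0, -1.0]]
contact_force: [-2.0, 1.0, 6.0]
grip_width: 0.013
gripper_force: 60.7
```

```bash
python3 - <<'E'
from h import *
s=r.observe();print(s)
E
```

```text
{'time': 5.2167, 'joint_positions': array([ 4.35597362e-01,  3.50381116e-01, -1.05812923e-01,  1.11272140e+00,
        4.90738042e-04,  2.65705169e+00]), 'qd': array([-9.77375894e-05, -9.69243458e-04, -1.32405453e-03, -5.59093803e-04,
       -1.12131063e-03, -9.93603617e-04]), 'joint_efforts': array([-1.00303363e+00, -5.29259920e+01,  3.23338544e+01, -8.15650709e-01,
       -4.43797018e-01, -5.57231368e-03]), 'tcp_pos': array([0.56517089, 0.26319795, 0.07163053]), 'tool_rot': array([[ 6.05708314e-01,  7.95685361e-01,  1.49817800e-03],
       [ 7.95684519e-01, -6.05710006e-01,  1.23855596e-03],
       [ 1.89296225e-03,  4.41873397e-04, -9.99998111e-01]]), 'contact_force': array([-1.96820642,  1.02286149,  5.99085061]), 'wrist_torque': array([ 0.10794455,  0.48096818, -0.00141486]), 'gripper_force': 60.69565236568451, 'grip_width': 0.012966227870447742}
```

Gripped, with a width of 13 mm. I turn anticlockwise, which is negative about tool z.

Emit:
apply_moves:
  steps:
    - [0,0,-1,0,0,-0.08]
    - [0,0,-1,0,0,-0.16]
    - [0,0,-1,0,0,-0.24]
    - [0,0,-1,0,0,-0.32]
    - [0,0,-1,0,0,-0.4]
    - [0,0,-1,0,0,-0.48]
    - [0,0,-1,0,0,-0.56]
    - [0,0,-1,0,0,-0.64]
    - [0,0,-1,0,0,-0.72]
    - [0,0,-1,0,0,-0.8]
    - [0,0,-1,0,0,-0.88]
    - [0,0,-1,0,0,-0.96]
    - [0,0,-1,0,0,-1.0]
    - [0,0,-1,0,0,-1.0]

```text
time: 6.38
tcp_pos: [0.5631, 0.2635, 0.0716]
tool_rot: [[-0.345, 0.939, -0.003], [0.939, 0.345, 0.002], [0.003, -0.002, -1.0]]
contact_force: [-7.4, 3.5, 3.3]
grip_width: 0.0129
gripper_force: 60.6
```

Emit:
apply_moves:
  steps:
    - [0,0,0,0,0,0]
    - [0,0,0,0,0,0]
    - [0,0,0,0,0,0]
    - [0,0,0,0,0,0]
  claw: 0.5

```text
time: 6.72
tcp_pos: [0.5652, 0.2626, 0.0714]
tool_rot: [[-0.342, 0.94, 0.001], [0.94, 0.342, -0.0], [-0.0, 0.001, -1.0]]
contact_force: [0.0, -0.2, -0.1]
grip_width: 0.0427
gripper_force: 0.0
```

Emit:
apply_moves:
  steps:
    - [0,0,0,0,0,0]
    - [0,0,0,0,0,0]
    - [0,0,0,0,0,0]
    - [0,0,0,0,0,0]
    - [0,0,0,0,0,0]
    - [0,0,0,0,0,0]
  claw: 0

```text
time: 7.22
tcp_pos: [0.5637, 0.2622, 0.0716]
tool_rot: [[-0.342, 0.94, -0.002], [0.94, 0.342, -0.001], [-0.0, -0.002, -1.0]]
contact_force: [-4.6, -3.1, 5.5]
grip_width: 0.0129
gripper_force: 60.1
```

Emit:
apply_moves:
  steps:
    - [0,0,0,0,0,-0.08]
    - [0,0,0,0,0,-0.16]
    - [0,0,0,0,0,-0.24]
    - [0,0,0,0,0,-0.32]
    - [0,0,0,0,0,-0.4]
    - [0,0,0,0,0,-0.48]
    - [0,0,0,0,0,-0.56]
    - [0,0,0,0,0,-0.64]
    - [0,0,0,0,0,-0.7]
    - [0,0,0,0,0,-0.7]

```text
time: 8.05
tcp_pos: [0.5632, 0.262, 0.0715]
tool_rot: [[-0.868, 0.496, -0.003], [0.496, 0.868, -0.001], [0.002, -0.002, -1.0]]
contact_force: [-6.1, -4.1, 5.4]
grip_width: 0.0128
gripper_force: 60.2
```

```bash
python3 - <<'E'
from h import *
s=r.observe();print({k:np.round(s[k],3) for k in ("time","tcp_pos","tool_rot","contact_force","wrist_torque","joint_positions","grip_width")})
E
```

```text
{'time': np.float64(8.05), 'tcp_pos': array([0.563, 0.262, 0.072]), 'tool_rot': array([[-0.868,  0.496, -0.003],
       [ 0.496,  0.868, -0.001],
       [ 0.002, -0.002, -1.   ]]), 'contact_force': array([-6.114, -4.052,  5.364]), 'wrist_torque': array([-0.49 ,  1.279,  0.12 ]), 'joint_positions': array([ 0.435,  0.35 , -0.106,  1.117,  0.   ,  0.955]), 'grip_width': np.float64(0.013)}
```

Emit:
apply_moves:
  steps:
    - [0,0,0,0,0,-0.03]
    - [0,0,0,0,0,-0.06]
    - [0,0,0,0,0,-0.09]
    - [0,0,0,0,0,-0.12]
    - [0,0,0,0,0,-0.12]

```text
time: 8.47
tcp_pos: [0.5632, 0.2618, 0.0715]
tool_rot: [[-0.921, 0.39, -0.003], [0.39, 0.921, -0.001], [0.002, -0.002, -1.0]]
contact_force: [-6.7, -3.1, 5.8]
grip_width: 0.0128
gripper_force: 60.3
```

```bash
cat > o.py <<'E'
from h import *
s=r.observe();R=s["tool_rot"];print({k:np.round(s[k],4) for k in ("time","tcp_pos","contact_force","wrist_torque","joint_positions")},"yaw",np.degrees(np.arctan2(R[1][0],R[0][0])))
E
python3 o.py
```

```text
{'time': np.float64(8.4667), 'tcp_pos': array([0.5632, 0.2618, 0.0715]), 'contact_force': array([-6.7171, -3.1384,  5.7677]), 'wrist_torque': array([-0.5644,  1.3167,  0.1462]), 'joint_positions': array([ 4.3520e-01,  3.5010e-01, -1.0650e-01,  1.1173e+00, -1.0000e-04,
        8.3590e-01])} yaw 157.04151410288188
```

Emit:
apply_moves:
  steps:
    - [0,0,0,0,0,-0.02]
    - [0,0,0,0,0,-0.04]
    - [0,0,0,0,0,-0.06]
    - [0,0,0,0,0,-0.06]

```text
time: 8.8
tcp_pos: [0.5632, 0.2618, 0.0716]
tool_rot: [[-0.941, 0.338, -0.003], [0.338, 0.941, -0.001], [0.003, -0.002, -1.0]]
contact_force: [-7.8, -2.3, 6.2]
grip_width: 0.0126
gripper_force: 72.0
```

```bash
python3 o.py
```

```text
{'time': np.float64(8.8), 'tcp_pos': array([0.5632, 0.2618, 0.0716]), 'contact_force': array([-7.759 , -2.282 ,  6.1593]), 'wrist_torque': array([-0.4316,  1.4586, -1.6476]), 'joint_positions': array([ 4.3500e-01,  3.5000e-01, -1.0650e-01,  1.1174e+00,  5.0000e-04,
        7.7990e-01])} yaw 160.23905745631976
```

The stop is reached, shown by the torque jump. I release and lift.

Emit:
apply_moves:
  steps:
    - [0,0,0,0,0,0]
    - [0,0,0,0,0,0]
    - [0,0,0,0,0,0]
    - [0,0,0,0,0,0]
    - [0,0,0,0,0,0]
    - [0,0,-20,0,0,0]
    - [0,0,-50,0,0,0]
    - [0,0,-90,0,0,0]
    - [0,0,-130,0,0,0]
    - [0,0,-150,0,0,0]
    - [0,0,-150,0,0,0]
    - [0,0,-150,0,0,0]
  claw: 0.6

```text
time: 9.8
tcp_pos: [0.5656, 0.2632, 0.2229]
tool_rot: [[-0.942, 0.335, 0.003], [0.335, 0.942, 0.001], [-0.002, 0.002, -1.0]]
contact_force: [0.6, -1.0, -0.5]
grip_width: 0.0511
gripper_force: 0.0
```

```bash
python3 o.py; python3 - <<'E'
from h import *
np.set_printoptions(precision=4,suppress=True)
s=r.observe();f=r.grab_frame("wrist");im=np.asarray(f["pixels"])
u,v=proj(f,(.565,.2625,.07),s).astype(int);print(u,v)
big=cv2.resize(im[v-70:v+70,u-70:u+70],None,fx=3.5,fy=3.5,interpolation=cv2.INTER_CUBIC)
b2=cv2.resize(im[140:280,20:220],None,fx=3,fy=3,interpolation=cv2.INTER_CUBIC)
c=np.zeros((490,490,3),np.uint8);c=np.zeros((490,800,3),np.uint8);c[:,:320]=cv2.resize(big,(490,490))[:,85:405];c[:336,320:]=cv2.resize(b2,(480,336));cv2.imwrite("pics/w3.png",c[:,:,::-1])
E
```

```text
{'time': np.float64(9.8), 'tcp_pos': array([0.5656, 0.2632, 0.2229]), 'contact_force': array([ 0.6024, -0.9574, -0.4974]), 'wrist_torque': array([ 0.0358, -0.0229,  0.0262]), 'joint_positions': array([0.4355, 0.3146, 0.1785, 1.4313, 0.    , 0.7771])} yaw 160.42677291800112
321 182
```

View pics/w3.png

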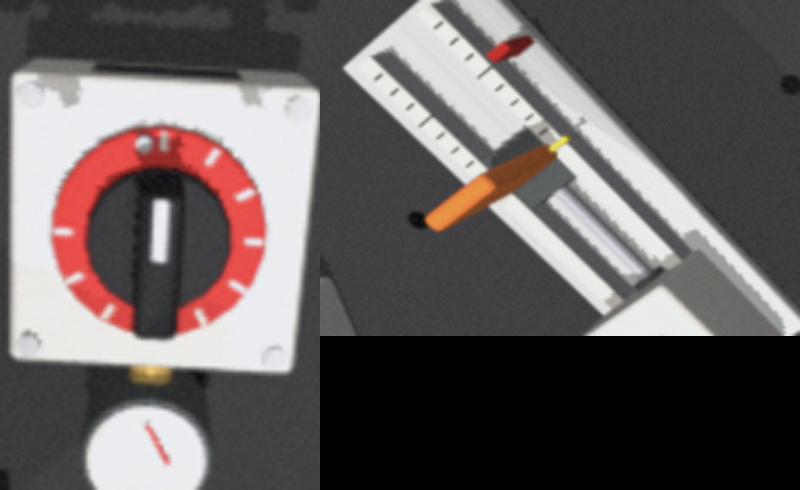

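The crop shows the red knob's pointer at the first tick beside the stud, so it is at its stop. The gauge beside it is unobstructed. I move above the handle and turn the tool so the fingers close along the gauge's x.

Emit:
apply_moves:
  steps:
    - [-6,-35,0,0,0,0.1]
    - [-12,-70,0,0,0,0.2]
    - [-18,-105,0,0,0,0.3]
    - [-24,-140,0,0,0,0.4]
    - [-30,-175,0,0,0,0.5]
    - [-36,-210,0,0,0,0.6]
    - [-41,-245,0,0,0,0.7]
    - [-46,-270,0,0,0,0.8]
    - [-47,-284,0,0,0,0.9]
    - [-47,-284,0,0,0,0.95]
    - [-47,-284,0,0,0,0.95]
    - [-47,-284,0,0,0,0.95]

```text
time: 10.85
tcp_pos: [0.5132, -0.0207, 0.2197]
tool_rot: [[-0.277, 0.961, -0.003], [0.961, 0.277, 0.0], [0.001, -0.002, -1.0]]
contact_force: [0.1, 0.3, 0.5]
grip_width: 0.0509
gripper_force: 0.0
```

```bash
python3 o.py; python3 - <<'E'
from h import *
np.set_printoptions(precision=4,suppress=True)
s=r.observe();f=r.grab_frame("wrist");save(f,"pics/w4.png")
for n,z in [("gauge_handle",.06),("gauge_pointer",.025),("gauge_mark",.026),("gauge",.02)]:
    for d in r.look_for("wrist",n)[:2]: print(n,np.round(d["position"]),round(d["confidence"],2),at(f,d["position"],z,s))
E
```

```text
{'time': np.float64(10.85), 'tcp_pos': array([ 0.5132, -0.0207,  0.2197]), 'contact_force': array([0.0781, 0.3309, 0.5452]), 'wrist_torque': array([-0.0082,  0.0157, -0.0132]), 'joint_positions': array([-4.0400e-02,  1.0650e-01, -8.6600e-02,  1.3802e+00,  1.0000e-04,
        1.2503e+00])} yaw 106.05264554909986
gauge_handle [332. 182.] 0.87 [ 0.5235 -0.0168  0.06  ]
gauge_pointer [325. 174.] 0.96 [ 0.5158 -0.0185  0.025 ]
gauge_pointer [501.   8.] 0.45 [0.6424 0.2024 0.025 ]
gauge_mark [216. 390.] 0.73 [ 0.4439 -0.4308  0.026 ]
gauge [352. 170.] 0.7 [ 0.5482 -0.0062  0.02  ]
```

View pics/w4.png

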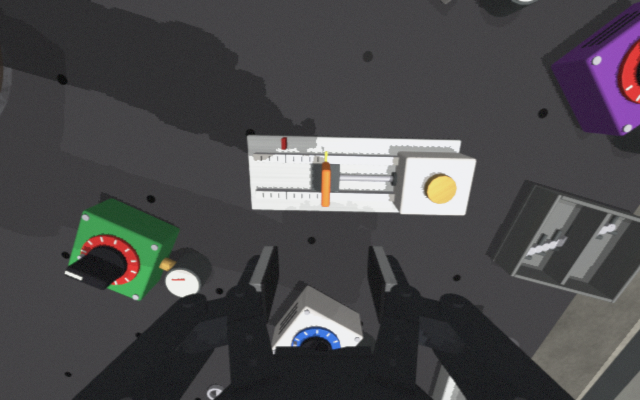

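The view shows the gauge nearly square to the camera: handle at (326,185), yellow pointer tip at (326,152), red marker at (284,143). I measure these.

```bash
cat > g.py <<'E'
from h import *
np.set_printoptions(precision=4,suppress=True)
def meas(yb=(0,400,0,640),zs=(.025,.026)):
    s=r.observe();f=r.grab_frame("wrist");im=np.asarray(f["pixels"]);hsv=cv2.cvtColor(im,cv2.COLOR_RGB2HSV).astype(int);H,S,V=hsv[...,0],hsv[...,1],hsv[...,2]
    def blob(c):
        c=c.astype(np.uint8);c[:yb[0]]=0;c[yb[1]:]=0;c[:,:yb[2]]=0;c[:,yb[3]:]=0
        n,l,st,ce=cv2.connectedComponentsWithStats(c)
        if n<2: return None
        i=1+np.argmax(st[1:,4]);return st[i],ce[i],np.argwhere(l==i)[:,::-1]
    return s,f,im,dict(red=blob(((H<7)|(H>173))&(S>140)&(V>70)),yel=blob((H>22)&(H<36)&(S>100)&(V>110)),ora=blob((H>=7)&(H<20)&(S>150)&(V>90)))
E
python3 - <<'E'
from g import *
s,f,im,b=meas((130,215,250,400))
for k in b: print(k,b[k][0],b[k][1])
R=np.array(s["tool_rot"])
a,c=at(f,(249,136.5),.01,s),at(f,(460,140.5),.01,s);d=c-a;print("edge yaw",np.degrees(np.arctan2(d[1],d[0])))
a,c=at(f,(252,211.5),.01,s),at(f,(398,213),.01,s);d=c-a;print("edge2 yaw",np.degrees(np.arctan2(d[1],d[0])))
st,ce,_=b["ora"];x=st[0]+st[2]/2
h=at(f,(x,st[1]+st[3]-1),.068,s);print("handle -y top edge",h)
m=at(f,b["red"][1],.024,s);p=at(f,b["yel"][1],.025,s);print(m,p,"tool frame mm",R.T@(m-s["tcp_pos"])*1e3,R.T@(p-s["tcp_pos"])*1e3,R.T@(h-s["tcp_pos"])*1e3)
E
```

```text
red [281 138   5  11  43] [282.6279 143.0698]
yel [324 152   3  10  22] [324.6364 156.3182]
ora [320 162   9  44 335] [324.2179 183.6687]
edge yaw 15.034935503348061
edge2 yaw 15.484945097936466
handle -y top edge [ 0.5238 -0.0433  0.068 ]
[0.4574 0.004  0.024 ] [0.5108 0.0028 0.025 ] tool frame mm [ 38.6949 -47.5483 196.967 ] [ 22.7371   3.5071 195.9355] [-25.1582   3.2157 152.9263]
```

Emit:
apply_moves:
  steps:
    - [-1,1,20,0,0,0.014]
    - [-2,2,50,0,0,0.014]
    - [-4,3,80,0,0,0.014]
    - [-4,3,110,0,0,0.014]
    - [-4,3,140,0,0,0.014]
    - [-4,3,160,0,0,0.014]
    - [-4,3,175,0,0,0.014]
    - [-4,3,183,0,0,0.014]
    - [-4,3,183,0,0,0.014]
    - [-4,3,183,0,0,0.014]

```text
time: 11.98
tcp_pos: [0.5181, -0.0235, 0.0386]
tool_rot: [[-0.262, 0.965, -0.0], [0.965, 0.262, -0.0], [-0.0, -0.0, -1.0]]
contact_force: [0.7, 0.4, 0.9]
grip_width: 0.0512
gripper_force: 0.0
```

```bash
python3 o.py; python3 - <<'E'
from g import *
s,f,im,b=meas((50,330,100,540))
R=np.array(s["tool_rot"])
for k in b:
    if b[k]: print(k,b[k][0],b[k][1], R.T@(at(f,b[k][1],.025,s)-s["tcp_pos"])*1e3)
save(f,"pics/w5.png")
E
```

```text
{'time': np.float64(11.9833), 'tcp_pos': array([ 0.5181, -0.0235,  0.0386]), 'contact_force': array([0.6606, 0.3579, 0.9454]), 'wrist_torque': array([-0.0391,  0.0067, -0.0107]), 'joint_positions': array([-0.0452,  0.1865, -0.3998,  0.9845, -0.    ,  1.2601])} yaw 105.21013600128326
red [227 166  17  27 360] [235.3    178.6333] [ 42.9854 -49.967   13.6331]
yel [319 194   5  20  56] [321.1786 202.1429] [28.3689  0.3312 13.6328]
ora [ 310  215   21  109 1962] [320.3007 269.8848] [-19.1063  -0.3252  13.6348]
```

View pics/w5.png

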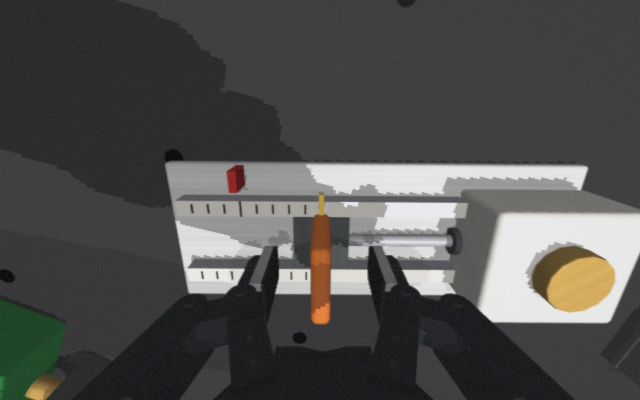

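Centred on the handle: pointer at (321,195), marker at (235,178). I lower 4 mm, close and pull most of the way.

Emit:
apply_moves:
  steps:
    - [0,0,2,0,0,0]
    - [0,0,4,0,0,0]
    - [0,0,4,0,0,0]
    - [0,0,4,0,0,0]
    - [0,0,4,0,0,0]
    - [0,0,4,0,0,0]
    - [0,0,4,0,0,0]
    - [0,0,4,0,0,0]
    - [0,0,4,0,0,0]
  claw: 0

```text
time: 12.78
tcp_pos: [0.5168, -0.024, 0.0348]
tool_rot: [[-0.261, 0.965, -0.002], [0.965, 0.261, -0.001], [-0.0, -0.002, -1.0]]
contact_force: [-5.8, -1.0, 4.6]
grip_width: 0.009
gripper_force: 59.5
```

```bash
python3 o.py; python3 - <<'E'
from g import *
s,f,im,b=meas((50,330,100,540))
R=np.array(s["tool_rot"])
for k in b:
    if b[k]: print(k,b[k][0],b[k][1], R.T@(at(f,b[k][1],.025,s)-s["tcp_pos"])*1e3)
print(s["grip_width"],s["gripper_force"])
E
```

```text
{'time': np.float64(12.7833), 'tcp_pos': array([ 0.5168, -0.024 ,  0.0348]), 'contact_force': array([-5.8002, -0.9865,  4.6053]), 'wrist_torque': array([-0.2301,  0.9335, -0.2715]), 'joint_positions': array([-4.5900e-02,  1.8850e-01, -4.0650e-01,  9.7730e-01, -9.0000e-04,
        1.2607e+00])} yaw 105.13391330355408
red [227 167  18  27 374] [235.4973 179.7594] [ 43.3248 -48.6993   9.8655]
yel [321 196   5  10  31] [323.129  200.1613] [30.9885  1.5008  9.7846]
ora [ 313  216   21  113 2086] [322.7852 273.2579] [-19.1081   1.3127   9.8025]
0.009028766703767593 59.482982754707336
```

Emit:
apply_moves:
  steps:
    - [0,-2,0,0,0,0]
    - [0,-5,0,0,0,0]
    - [0,-8,0,0,0,0]
    - [0,-12,0,0,0,0]
    - [0,-16,0,0,0,0]
    - [0,-20,0,0,0,0]
    - [0,-24,0,0,0,0]
    - [0,-28,0,0,0,0]
    - [0,-32,0,0,0,0]
    - [0,-36,0,0,0,0]
    - [0,-39,0,0,0,0]
    - [0,-41,0,0,0,0]
    - [0,-41,0,0,0,0]
    - [0,-41,0,0,0,0]
    - [0,-41,0,0,0,0]

```text
time: 14.08
tcp_pos: [0.4796, -0.0338, 0.0348]
tool_rot: [[-0.262, 0.965, 0.003], [0.965, 0.262, 0.001], [0.001, 0.003, -1.0]]
contact_force: [6.1, 4.9, -1.4]
grip_width: 0.0093
gripper_force: 58.7
```

```bash
python3 o.py; python3 - <<'E'
from g import *
s,f,im,b=meas((50,330,100,540))
R=np.array(s["tool_rot"])
for k in b:
    if b[k]: print(k,b[k][0],b[k][1], R.T@(at(f,b[k][1],.025,s)-s["tcp_pos"])*1e3)
print(s["grip_width"])
big=cv2.resize(im[140:260,240:400],None,fx=5,fy=5,interpolation=cv2.INTER_NEAREST);cv2.imwrite("pics/w6.png",big[:,:,::-1])
E
```

```text
{'time': np.float64(14.0833), 'tcp_pos': array([ 0.4796, -0.0338,  0.0348]), 'contact_force': array([ 6.0818,  4.9494, -1.439 ]), 'wrist_torque': array([ 0.6963, -1.1687, -0.3183]), 'joint_positions': array([-0.0714,  0.1198, -0.4885,  0.9596,  0.0016,  1.2341])} yaw 105.19654676376052
red [296 167   9  28 230] [300.213  180.4174] [ 42.9601 -11.6316   9.8315]
yel [321 195   6  14  43] [323.2326 200.6744] [30.6418  1.5688  9.8684]
ora [ 313  216   22  113 2102] [323.0209 273.1998] [-19.0858   1.472    9.8414]
0.009252342507268375
```

View pics/w6.png

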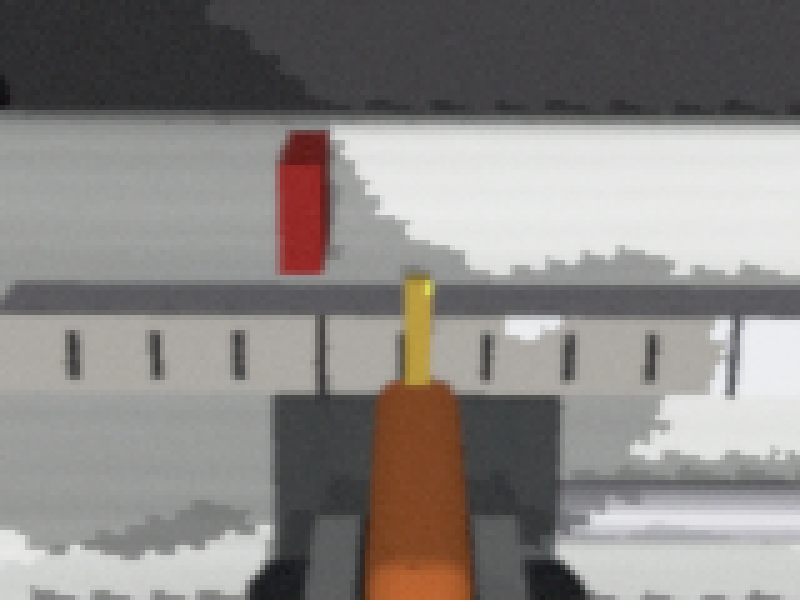

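The crop shows the yellow pointer tip at crop (418,280) and the marker's top face from 278 to 324 at its inner edge (centre 301). About 13.4 mm remain, so I pull 12 mm and re-measure.

Emit:
apply_moves:
  steps:
    - [0,-2,0,0,0,0]
    - [0,-4,0,0,0,0]
    - [0,-6,0,0,0,0]
    - [0,-8,0,0,0,0]
    - [0,-10,0,0,0,0]
    - [0,-11.5,0,0,0,0]
    - [0,-12,0,0,0,0]
    - [0,-12,0,0,0,0]
    - [0,-12,0,0,0,0]
    - [0,-12,0,0,0,0]

```text
time: 14.97
tcp_pos: [0.4683, -0.0368, 0.0348]
tool_rot: [[-0.262, 0.965, 0.004], [0.965, 0.262, 0.002], [0.001, 0.004, -1.0]]
contact_force: [7.5, 4.8, -2.0]
grip_width: 0.0093
gripper_force: 58.6
```

```bash
python3 o.py; cat > m.py <<'E'
from g import *
import sys
s,f,im,b=meas((150,215,280,360));R=np.array(s["tool_rot"])
# top-face profile of marker near its inner edge, pointer profile near tip
i=im.astype(float);red=(i[...,0]-i[...,1]).clip(0);ylw=(np.minimum(i[...,0],i[...,1])-i[...,2]).clip(0)
U=np.arange(640)
for rows in ((180,184),(184,188),(188,193)):
    w=red[rows[0]:rows[1],285:350].mean(0);w=np.where(w>25,w,0);print("red",rows,(w*U[285:350]).sum()/w.sum(),(w>60).sum())
for rows in ((196,200),(200,205),(205,210)):
    w=ylw[rows[0]:rows[1],310:340].mean(0);w=np.where(w>40,w,0);print("yel",rows,(w*U[310:340]).sum()/w.sum())
print("mm/px",np.linalg.norm(at(f,(320,195),.0255,s)-at(f,(330,195),.0255,s))*100)
big=cv2.resize(im[140:260,240:400],None,fx=5,fy=5,interpolation=cv2.INTER_NEAREST);cv2.imwrite(sys.argv[1],big[:,:,::-1])
E
python3 m.py pics/w7.png
```

```text
{'time': np.float64(14.9667), 'tcp_pos': array([ 0.4683, -0.0368,  0.0348]), 'contact_force': array([ 7.5357,  4.8169, -2.0424]), 'wrist_torque': array([ 0.7939, -1.4542, -0.3231]), 'joint_positions': array([-0.0797,  0.0997, -0.5115,  0.9563,  0.0021,  1.2257])} yaw 105.20437339564414
red (180, 184) 319.92185730464325 9
red (184, 188) 320.099121706399 9
red (188, 193) 320.46071298654056 9
yel (196, 200) 323.57910576096305
yel (200, 205) 323.131683605833
yel (205, 210) 323.0778471888515
mm/px 0.581684386920857
```

View pics/w7.png

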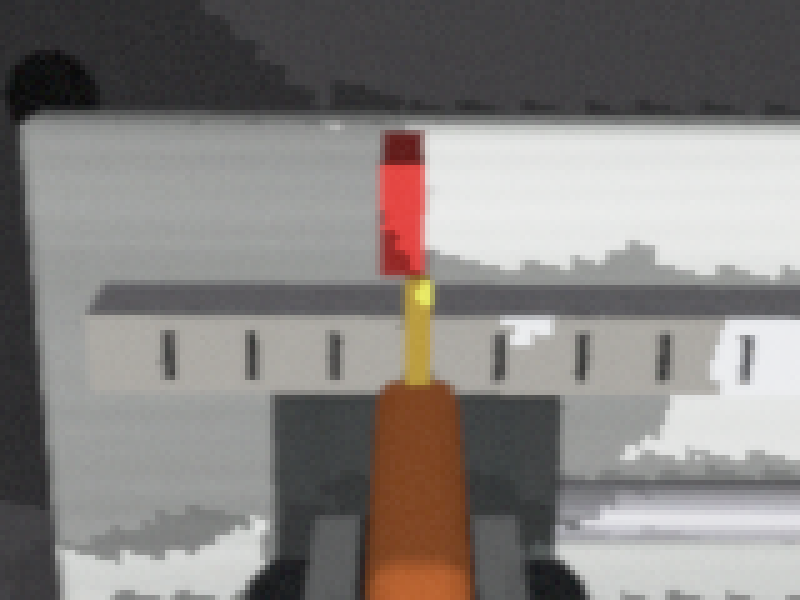

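Pointer centre at crop (417,300) and marker centre at (402,255), so about 1.8 mm remain. I pull 1.6 mm more.

Emit:
apply_moves:
  steps:
    - [0,-0.5,0,0,0,0]
    - [0,-1.0,0,0,0,0]
    - [0,-1.4,0,0,0,0]
    - [0,-1.6,0,0,0,0]
    - [0,-1.6,0,0,0,0]
    - [0,-1.6,0,0,0,0]

```text
time: 15.52
tcp_pos: [0.467, -0.0372, 0.0349]
tool_rot: [[-0.262, 0.965, 0.004], [0.965, 0.262, 0.002], [0.001, 0.004, -1.0]]
contact_force: [8.8, 5.5, -2.8]
grip_width: 0.0091
gripper_force: 58.5
```

```bash
python3 o.py; python3 m.py pics/w8.png
```

```text
{'time': np.float64(15.5167), 'tcp_pos': array([ 0.467 , -0.0372,  0.0349]), 'contact_force': array([ 8.8097,  5.5087, -2.7828]), 'wrist_torque': array([ 0.8782, -1.4938, -0.3183]), 'joint_positions': array([-0.0808,  0.097 , -0.5144,  0.9557,  0.0023,  1.2245])} yaw 105.20727419081572
red (180, 184) 322.4470167513646 9
red (184, 188) 322.1899864156802 9
red (188, 193) 322.63516098182976 8
yel (196, 200) 323.1625216888375
yel (200, 205) 323.08259860788866
yel (205, 210) 323.1180654338549
mm/px 0.5818465083786641
```

Emit:
apply_moves:
  steps:
    - [0,-0.3,0,0,0,0]
    - [0,-0.3,0,0,0,0]
    - [0,-0.3,0,0,0,0]
    - [0,-0.3,0,0,0,0]
    - [0,-0.3,0,0,0,0]
    - [0,-0.3,0,0,0,0]
    - [0,-0.3,0,0,0,0]
    - [0,-0.3,0,0,0,0]
    - [0,-0.3,0,0,0,0]
    - [0,-0.3,0,0,0,0]
    - [0,-0.3,0,0,0,0]
    - [0,-0.3,0,0,0,0]
    - [0,-0.3,0,0,0,0]
    - [0,-0.3,0,0,0,0]
    - [0,-0.3,0,0,0,0]
    - [0,-0.3,0,0,0,0]
    - [0,-0.3,0,0,0,0]
    - [0,-0.3,0,0,0,0]

```text
time: 17.07
tcp_pos: [0.4667, -0.0372, 0.0348]
tool_rot: [[-0.262, 0.965, 0.004], [0.965, 0.262, 0.002], [0.001, 0.004, -1.0]]
contact_force: [8.4, 5.0, -2.8]
grip_width: 0.0092
gripper_force: 58.5
```

```bash
python3 o.py; python3 m.py pics/w9.png
```

```text
{'time': np.float64(17.0667), 'tcp_pos': array([ 0.4667, -0.0372,  0.0348]), 'contact_force': array([ 8.3707,  4.9561, -2.7892]), 'wrist_torque': array([ 0.8463, -1.5225, -0.2582]), 'joint_positions': array([-0.081 ,  0.0965, -0.515 ,  0.9556,  0.0023,  1.2243])} yaw 105.20825866101336
red (180, 184) 322.9877431906615 9
red (184, 188) 322.75767918088735 9
red (188, 193) 323.14197229013854 9
yel (196, 200) 323.5890238793465
yel (200, 205) 323.09499999999997
yel (205, 210) 323.3867237687366
mm/px 0.5817481074795291
```

Level, within about 0.2 mm, and held over a second. I ease it home slowly.

Emit:
apply_moves:
  steps:
    - [0,1,0,0,0,0]
    - [0,2.5,0,0,0,0]
    - [0,4.5,0,0,0,0]
    - [0,6.5,0,0,0,0]
    - [0,8.5,0,0,0,0]
    - [0,10.5,0,0,0,0]
    - [0,12.5,0,0,0,0]
    - [0,14.5,0,0,0,0]
    - [0,16.5,0,0,0,0]
    - [0,18.5,0,0,0,0]
    - [0,20.5,0,0,0,0]
    - [0,22.5,0,0,0,0]
    - [0,24.5,0,0,0,0]
    - [0,26.5,0,0,0,0]
    - [0,28.5,0,0,0,0]
    - [0,30.5,0,0,0,0]
    - [0,32.5,0,0,0,0]
    - [0,34.5,0,0,0,0]
    - [0,36.5,0,0,0,0]
    - [0,38.5,0,0,0,0]

```text
time: 18.78
tcp_pos: [0.5027, -0.0278, 0.0348]
tool_rot: [[-0.262, 0.965, 0.001], [0.965, 0.262, 0.0], [-0.0, 0.001, -1.0]]
contact_force: [4.2, 3.1, 3.2]
grip_width: 0.0094
gripper_force: 59.5
```

Emit:
apply_moves:
  steps:
    - [0,2,0,0,0,0]
    - [0,4,0,0,0,0]
    - [0,6,0,0,0,0]
    - [0,7.5,0,0,0,0]
    - [0,9,0,0,0,0]
    - [0,10,0,0,0,0]
    - [0,11,0,0,0,0]
    - [0,12,0,0,0,0]
    - [0,12.5,0,0,0,0]
    - [0,13,0,0,0,0]
    - [0,13,0,0,0,0]
    - [0,13,0,0,0,0]

```text
time: 19.78
tcp_pos: [0.515, -0.0245, 0.0348]
tool_rot: [[-0.262, 0.965, 0.001], [0.965, 0.262, -0.0], [-0.0, 0.001, -1.0]]
contact_force: [2.7, 1.6, 5.5]
grip_width: 0.0091
gripper_force: 60.0
```

```bash
python3 o.py
```

```text
{'time': np.float64(19.7833), 'tcp_pos': array([ 0.515 , -0.0245,  0.0348]), 'contact_force': array([2.7323, 1.6493, 5.5133]), 'wrist_torque': array([ 0.4603, -0.6031, -0.2776]), 'joint_positions': array([-0.0476,  0.1836, -0.4126,  0.9739, -0.    ,  1.2583])} yaw 105.18129323348958
```

Emit:
apply_moves:
  steps:
    - [0,0.5,0,0,0,0]
    - [0,1.0,0,0,0,0]
    - [0,1.5,0,0,0,0]
    - [0,2.0,0,0,0,0]
    - [0,2.4,0,0,0,0]
    - [0,2.4,0,0,0,0]
    - [0,2.4,0,0,0,0]

```text
time: 20.37
tcp_pos: [0.5167, -0.0241, 0.0348]
tool_rot: [[-0.262, 0.965, -0.0], [0.965, 0.262, -0.0], [-0.0, -0.0, -1.0]]
contact_force: [0.8, 1.5, 7.8]
grip_width: 0.0091
gripper_force: 60.2
```

```bash
python3 o.py
```

```text
{'time': np.float64(20.3667), 'tcp_pos': array([ 0.5167, -0.0241,  0.0348]), 'contact_force': array([0.8458, 1.4635, 7.7942]), 'wrist_torque': array([ 0.3455, -0.1961, -0.3184]), 'joint_positions': array([-4.6300e-02,  1.8740e-01, -4.0790e-01,  9.7570e-01, -5.0000e-04,
        1.2597e+00])} yaw 105.1746983392279
```

Emit:
apply_moves:
  steps:
    - [0,0.4,0,0,0,0]
    - [0,0.8,0,0,0,0]
    - [0,0.8,0,0,0,0]
    - [0,0.8,0,0,0,0]

```text
time: 20.7
tcp_pos: [0.5167, -0.024, 0.0348]
tool_rot: [[-0.262, 0.965, -0.001], [0.965, 0.262, -0.001], [-0.0, -0.002, -1.0]]
contact_force: [-2.5, 0.5, 9.8]
grip_width: 0.0093
gripper_force: 60.5
```

Emit:
apply_moves:
  steps:
    - [0,0,0,0,0,0]
    - [0,0,0,0,0,0]
    - [0,0,0,0,0,0]
    - [0,0,0,0,0,0]
    - [0,0,0,0,0,0]
    - [0,0,0,0,0,0]
    - [0,0,-20,0,0,0]
    - [0,0,-50,0,0,0]
    - [0,0,-85,0,0,0]
    - [0,0,-120,0,0,0]
    - [0,0,-155,0,0,0]
    - [0,0,-185,0,0,0]
    - [0,0,-185,0,0,0]
    - [0,0,-185,0,0,0]
  claw: 0.6

```text
time: 21.87
tcp_pos: [0.5188, -0.0238, 0.2211]
tool_rot: [[-0.262, 0.965, 0.004], [0.965, 0.262, -0.0], [-0.001, 0.004, -1.0]]
contact_force: [0.4, -0.3, -0.5]
grip_width: 0.0513
gripper_force: 0.0
```

```bash
python3 o.py; python3 - <<'E'
from g import *
s,f,im,b=meas((120,215,250,400))
m=at(f,b["red"][1],.024,s);p=at(f,b["yel"][1],.025,s);print(m,p)
t=r.grab_frame("top");v=np.asarray(t["pixels"])[60:260,130:500]
cv2.imwrite("pics/end.png",cv2.resize(np.vstack([v[:, :],im[100:260,100:470]]),None,fx=1.6,fy=1.6,interpolation=cv2.INTER_CUBIC)[:,:,::-1])
E
```

```text
{'time': np.float64(21.8667), 'tcp_pos': array([ 0.5188, -0.0238,  0.2211]), 'contact_force': array([ 0.408 , -0.3274, -0.4732]), 'wrist_torque': array([-0.026 , -0.0261,  0.0539]), 'joint_positions': array([-4.5700e-02,  1.1180e-01, -7.7700e-02,  1.3774e+00, -1.0000e-04,
        1.2601e+00])} yaw 105.18654152983213
[0.4572 0.0038 0.024 ] [0.5102 0.0037 0.025 ]
```

View pics/end.png

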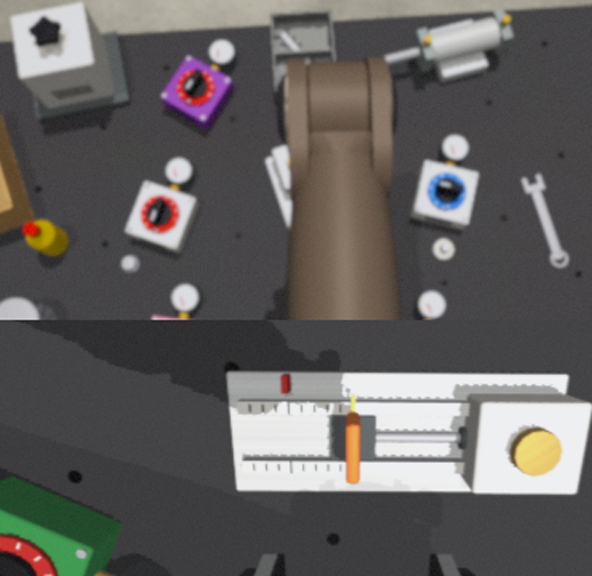

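The handle is home at (352,440), the marker at (285,383) has not moved, and the puck, collet and blue unit are as they were. I hand the job in.

```bash
python3 -c "
from bench import r
print(r.close_job())"
```

```text
the job is handed in; nothing more can be done
None
```

The job is handed in: the red-collared knob was turned to its stop, the gauge was pulled level with the marker (within about 0.2 mm), held over a second and eased home, and everything was released with nothing else seen to move.

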